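Clear the capper's catch tray into the tote

TASK

Collect the three capped bottles from the capper's catch tray into the grey tote: each must lie flat on the tote's floor, none on top of another, so that the lid can go on. Leave the one without a cap lying in the tray. Set the glass bottles down rather than dropping them, and do not disturb the small bottle and the flask standing on the bench.

Things in the scene. Friction and masses are not known exactly. Their poses are not given: they have to be found in the camera images.
- bottle_a: finished bottle: amber square-sided glass bottle with a white screw cap, lying on one side. Square body 85 mm long, 40 x 40 mm across, paper label; neck and round cap (30 mm diameter) continue it to 115 mm overall; about 170 g. Origin at the centre of the square body; its x axis runs along the bottle towards the cap (cap end 72.5 mm from the origin, bottom end 42.5 mm).
- bottle_b: finished bottle, same as bottle_a.
- bottle_c: finished bottle, same as bottle_a; at the start it lies across two of the bottles in the tray, one level up.
- bottle_open: the reject: same amber square body (85 x 40 x 40 mm) but no cap, only a bare open neck (22 mm diameter) reaching 60.5 mm from the origin. Lies in the tray among the finished ones, perhaps underneath bottle_c. Origin and x axis as bottle_a.
- tray: fixed shallow steel catch tray, outside 198 mm (its x) by 278 mm (its y), rim 24 mm high, wall and floor 4 mm thick, open on top; origin under its centre on the bench. The capper stands at its +x side. Stands left or right of the robot's midline, turned up to about 17 degrees.
- tray_floor (a point): centre of the tray's inner floor (4 mm above the bench), axes as the tray; inner floor 190 mm (x) by 270 mm (y). The white capper fixed beyond the tray, along its +x: front panel 64 mm high from 125 mm, housing 260 mm wide and 115 mm high from 135 to 335 mm, a turntable on top up to 133 mm, a sheet-steel outfeed lip reaching back to 90 mm, 65 mm or more up.
- tote: fixed grey plastic tote, open on top, outside 158 mm (its x) by 233 mm (its y), 62 mm high, wall and floor 4 mm; origin under its centre on the bench. Inside 150 by 225 mm, room for three bottles side by side along its x with a finger's width (25 mm) between. On the other side of the midline from the tray.
- tote_floor (a point): centre of the tote's inner floor (4 mm above the bench), axes as the tote.
- rod: fixed upright steel lattice rod, 13 mm diameter, 360 mm high, on a 50 mm flange, between tray and tote; a clamp head with blue knobs at 300 mm height (about 60 mm across) carries a level 10 mm bar that points 115 mm towards +x. Origin at its foot.
- vial: bystander: small round amber bottle with white cap, 44 mm diameter, 85 mm high, standing loose in front of the robot; origin under its centre.
- flask: bystander: conical glass flask, 84 mm diameter at the foot, 130 mm high, standing loose beyond the rod; origin under its centre.
Mind the look-alikes: they are no part of the job. Leave any turquoise look-alike of the bottle_c alone.

How it is judged:
By the outcome, as a careful person would: the job done as asked, in the order asked, and still so for the second after the job is handed in, with the robot touching nothing.
It also fails if it takes over 67 s, if anything falls off the work surface, if the arm or the gripper's body presses on something with over 40 N, if the wrist force passes 120 N, or if a joint passes its speed limit or range.

ROBOT

A 6-joint arm with a two-finger parallel gripper is mounted at the origin on the work surface. World frame = base frame: x ahead of the robot, y to its left, z up, the work surface at z = 0. Lengths are in mm, angles in rad, forces in N, time in s.
With the tool pointing down it reaches from about 350 to 975 mm from the base axis. Payload 7.1 kg.
Tool frame: the origin (TCP) lies between the finger pads; the fingertips stand 17 mm ahead of it and the grasp point (between the pads) lies 2 mm behind it (tip_reach is the y of the fingertips in the tool frame, in mm); y points along the fingers, x is the direction in which the jaws open and shut, and the axes are right-handed (so a half turn about y gives the same grasp; the last joint's range is limited). The gripper opens to 88 mm and grips with 3 to 60 N. Pads are 20 mm wide; open, the fingers measure 115 mm over their backs; the gripper's body (75 mm by 178 mm) begins 61 mm behind the grasp point.
Start: joints at [1.173, 0.423, 1.63, -0, 1.089, -0.019], TCP at [231.096, 580.688, 205.475] pointing down, gripper open.
Joint ranges: [-3, 3], [-0.9, 2.11], [0.09, 2.58], [-1.31, 4.45], [0.11, 2.69], [-2.54, 2.54]. Speed limits (rad/s): [2.39, 2.39, 3.01, 3.14, 3.14, 3.14].

INTERFACE

Orientations are given as a rotation vector (axis times angle).
In Python, from workcell import get_obs, get_image, camera_model, close_job, silhouettes, tip_of, tip_reach gives the robot as it stands. The module is installed in compiled form; this text tells all that it offers.
- The arm moves only by the tool arm_command, never from a script. Its argument "targets" is a list of rows, each a list of 4 numbers: the shift along the tool's x, y, z in mm, then the turn about the tool's y in rad. A call has 1 to 20 rows; each row shifts and turns the commanded pose from where the row before left it, along the tool's axes as they then stand; what a row does not reach is not made up. A row lasts 1/12 s, in which the tool goes at most 41.7 mm and 7.16 degrees, less where a joint would pass 70% of its speed; a pose out of reach is approached as far as the arm can. A call is refused whole if a number of a shift passes 41.7 or a number of a turn 0.125, either way. A call with a gripper value outside its range is refused whole. "gripper" is the opening in per cent of the stroke, from 0 (shut) to 100 (fully open), set as the call begins (left out, the last holds). The fingers move at their own pace and stop on an object; the grip force is fixed at half the most. Time passes only in rows, so rows that do not move let the fingers close. It gives the time, the measured TCP pose, the force and the opening at its end, in the units of the state.
- get_obs(): the state, without advancing time (a new reading comes with each control period).
- get_image(name): name is "side" or "top"; returns the picture (400x640x3 uint8, blue, green, red); there is no depth.
- camera_model(name): a dict with "mtx" (3x3 intrinsics, pixels), "position" and "orientation" of the camera in the world. Camera axes: x right, y up, looking along -z (the intrinsics and any distortion apply to the point x, -y, -z); pixel columns grow to the right and rows downward; lengths in mm; the calibration is good to about 2 mm. A picture is of the moment at which its call begins. camera_model takes no time and is no camera call.
- close_job(): hands the job in, once; it reports no verdict.
Trained networks look in the newest picture that a camera, given by its name, has taken for a name from the list of things; names that differ only in an ending like _2 or _b are one class to them, and where a whole thing is asked for, a point or a joint stands for the part that bears it (a point fixed in the world has none). Each returns a list of dicts, best first, with "conf" (0 to 1); they miss things now and then, are a little off and sometimes report something else, mostly with a low value. They report only what shows in the picture. A call takes as long as a camera call. They do not tell look-alikes from the thing itself.
- silhouettes(camera, thing): "pixels" (400x640 bool, what is visible of it) and "at" ([column, row] in pixels, amid what is visible of it).
- tip_of(camera, thing): "at" ([column, row] in pixels: a listed point, or the origin of a listed thing).
The state is a dict: "t": time; "qpos": joint angles; "qvel": joint speeds; "joint_torque": joint torques, N m; "ee_pos": TCP position; "orientation": TCP orientation; "ft_force": force on the tool from outside, world axes, zero at the start; "moment": the same for the moment, N m; "width": finger opening in mm.
Only numpy, scipy, OpenCV 4.12 (cv2) and the standard library are available. Lean on these libraries where they do the work, as an engineer would, in place of code of your own. Each camera call takes 0.05 s, during which the arm holds its last target. There are 200 camera calls.

## Working session

There is one attempt and no reset: what is moved stays moved. The work goes in short steps, Python scripts to look and compute and a tool call to move; the robot and the scene stay as the last step left them, time stands still between calls to the robot, and variables do not carry over. Pictures are saved under pics/ and viewed, about 8 in all and at most 12, crops included, and the job is handed in when it is done.

Besides the shell and the picture viewer there is one more tool, called by a JSON object that holds its "op" and its "data". arm_command: Moves the arm, as the interface text tells. Its arguments: {"type":"object","properties":{"targets":{"type":"array","items":{"type":"array","items":{"type":"number"}}},"gripper":{"type":"number"}},"required":["targets"]}

```bash
mkdir -p pics; cat > h.py <<'E'
import numpy as np, cv2
from scipy.spatial.transform import Rotation as R
from workcell import *
def rot(o):
    o=np.array(o,float)
    return R.from_rotvec(o).as_matrix() if o.size==3 else o.reshape(3,3)
def ray(cam,px,z):
    m=camera_model(cam); K=np.array(m["mtx"]); d=m.get("distortion",m.get("dist"))
    p=cv2.undistortPoints(np.array([[px]],float),K,None if d is None else np.array(d))[0,0]
    v=rot(m["orientation"])@np.array([p[0],-p[1],-1]); c=np.array(m["position"],float)
    return c+v*(z-c[2])/v[2]
def proj(cam,P):
    m=camera_model(cam); K=np.array(m["mtx"]); d=m.get("distortion",m.get("dist"))
    q=(np.array(P,float).reshape(-1,3)-np.array(m["position"]))@rot(m["orientation"])
    q=q*[1,-1,-1]
    return cv2.projectPoints(q,np.zeros(3),np.zeros(3),K,None if d is None else np.array(d))[0][:,0]
E
python3 - <<'E'
from h import *
for c in("top","side"):
    m=camera_model(c); print(c,{k:np.round(np.array(v),3).tolist() for k,v in m.items() if not isinstance(v,str)})
    cv2.imwrite(f"pics/{c}0.png",get_image(c))
    for n in("bottle_a","bottle_open","tray","tote","rod","vial","flask"):
        for s in silhouettes(c,n)[:6]: print(c,n,round(s["conf"],2),np.round(s["at"]),cv2.minAreaRect(np.argwhere(s["pixels"])[:,::-1].astype(np.float32)) if s["pixels"].any() else 0)
    for n in("tray_floor","tote_floor"):
        print(c,n,[(round(s["conf"],2),np.round(s["at"])) for s in tip_of(c,n)])
o=get_obs();print(o); print(rot(o["orientation"]).round(3))
E
```

```text
top {'mtx': [[500.723, 0.0, 315.599], [0.0, 500.723, 199.546], [0.0, 0.0, 1.0]], 'position': [348.797, 54.455, 1292.932], 'orientation': [0.164, -0.128, -1.574]}
top bottle_a 0.98 [272. 210.] ((272.1500244140625, 209.05003356933594), (47.750389099121094, 18.973663330078125), 18.434947967529297)
top bottle_a 0.97 [161. 199.] ((160.2475128173828, 198.47525024414062), (46.85959243774414, 17.30849838256836), 39.28940963745117)
top bottle_a 0.93 [260. 224.] ((263.648681640625, 214.6081085205078), (17.59069061279297, 46.031715393066406), 9.462322235107422)
top bottle_a 0.83 [293. 292.] ((292.1342468261719, 292.9060363769531), (16.683391571044922, 47.501319885253906), 10.007980346679688)
top bottle_a 0.67 [298. 224.] ((295.4825439453125, 217.13101196289062), (17.643856048583984, 46.785953521728516), 7.594643592834473)
top bottle_open 0.88 [229. 221.] ((233.03848266601562, 218.80767822265625), (18.827150344848633, 40.007694244384766), 11.309932708740234)
top tray 0.97 [262. 151.] ((264.5990905761719, 166.4333038330078), (110.73504638671875, 176.93173217773438), 1.5911402702331543)
top rod 0.
[... 1886 characters left out ...]
s': array([ 1.17300095e+00,  4.23066261e-01,  1.62990824e+00, -2.35762172e-05,
        1.08860168e+00, -1.90132875e-02]), 'qvel': array([ 0.00045125,  0.00055828,  0.00116992, -0.00023085,  0.00029264,
        0.00174365]), 'joint_torque': array([ 7.76830461e-06, -5.44589853e+01, -2.74041420e+01,  6.44943025e-02,
        1.70945353e-02, -4.61543993e-05]), 'ee_pos': array([231.10122021, 580.68415263, 205.49289815]), 'orientation': array([-1.36492338, -0.92584218,  0.92580062]), 'ft_force': array([-0.3231312 ,  0.1100629 , -0.38003606]), 'moment': array([ 0.00639802, -0.00544352,  0.00395436]), 'width': 87.87444633002093}
[[ 0.37   0.    -0.929]
 [ 0.929  0.     0.37 ]
 [ 0.    -1.    -0.   ]]
```

View pics/top0.png

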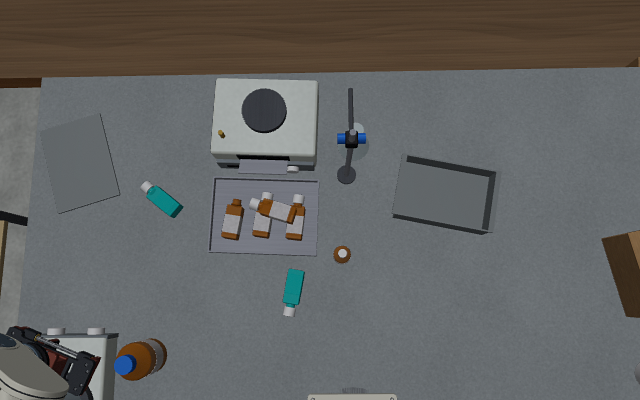

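View pics/side0.png

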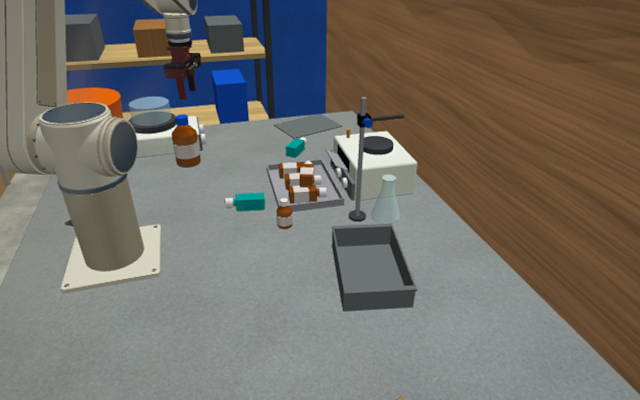

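Top view: the tray (263,215) holds the open bottle (232,219), one bottle under c at (263,215), c itself at (273,209) and the right-hand bottle (296,217). The turquoise look-alikes are at (161,199) and (293,292), and the vial is at (342,254). The tote is at (445,195), with the rod foot at (346,175). I'll check the choice in one close crop.

```bash
python3 - <<'E'
from h import *
im=get_image("top"); 
c=cv2.resize(im[175:260,205:323],None,fx=6.6,fy=6.6,interpolation=cv2.INTER_CUBIC); cv2.imwrite("pics/crop1.png",c)
for n,px,z in [("tray_floor",(263,214),4),("tote_floor",(440,195),4),("toteTL",(407,157),62),("toteTR",(496,172),62),("toteBR",(490,233),62),("toteBL",(393,216),62),
 ("trTL",(214,178),24),("trTR",(319,180),24),("trBR",(318,256),24),("trBL",(210,251),24),("rod",(346,175),0),("clamp",(351,138),300),("bartip",(350,90),300),("vial",(342,254),85),("flask",(357,140),60)]:
    print(n,ray("top",px,z).round())
for n,px,z in [("tote_floor",(368,270),4),("rodfoot",(357,216),0),("vialfoot",(285,226),0),("flaskfoot",(385,217),0),("tray_floor",(300,182),4)]: print("side",n,ray("side",px,z).round())
s=silhouettes("top","tote");print([(a["conf"],a["at"]) for a in s])
E
```

```text
tray_floor [554. 222.   4.]
tote_floor [ 600. -241.    4.]
toteTL [ 688. -149.   62.]
toteTR [ 646. -370.   62.]
toteBR [ 493. -344.   62.]
toteBL [ 537. -109.   62.]
trTL [648. 349.  24.]
trTR [639.  74.  24.]
trBR [442.  78.  24.]
trBL [457. 353.  24.]
rod [657.   3.   0.]
clamp [664.   3. 300.]
bartip [769.   3. 300.]
vial [442.  19.  85.]
flask [735. -24.  60.]
side tote_floor [ 597. -235.    4.]
side rodfoot [658.   4.   0.]
side vialfoot [444.  12.   0.]
side flaskfoot [735. -23.   0.]
side tray_floor [545. 242.   4.]
[(0.57, [447.5, 190.9])]
```

View pics/crop1.png

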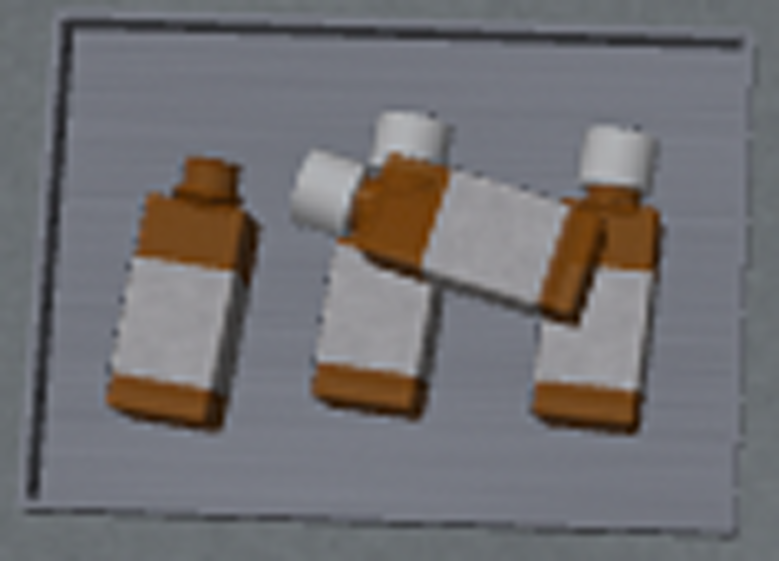

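```bash
cat > fit.py <<'E'
from h import *
from scipy.optimize import minimize
S=4
def hull3(capx,capr):
    b=np.array([[x,y,z] for x in(-42.5,42.5) for y in(-20,20) for z in(-20,20)],float)
    t=np.linspace(0,2*np.pi,24); c0=capx-(28 if capr==15 else 16)
    c=[[x,capr*np.cos(a),capr*np.sin(a)] for x in((capx-20,capx) if capr==15 else (42.5,capx)) for a in t]
    return b,np.array(c)
def mask(p,zc,op=False,off=(0,0),shape=None):
    m=np.zeros((shape[0]*S,shape[1]*S),np.uint8)
    R3=R.from_euler('z',p[2]).as_matrix()
    for part in hull3(60.5 if op else 72.5,11 if op else 15):
        q=(proj("top",part@R3.T+[p[0],p[1],zc])-off+.5)*S
        cv2.fillConvexPoly(m,cv2.convexHull(np.round(q*16).astype(np.int32)),1,shift=4)
    return m.astype(bool)
def seg(im,off,shape):
    u,v=off; c=im[v:v+shape[0],u:u+shape[1]].astype(int)
    c=cv2.resize(c.astype(np.float32),None,fx=S,fy=S,interpolation=cv2.INTER_CUBIC)
    return (c[...,2]-c[...,0]>25)|((c.min(2)>150))
def opt(f,x0):
    best=minimize(f,x0,method="Nelder-Mead",options=dict(initial_simplex=np.array([x0]+[np.array(x0)+np.eye(len(x0))[i]*(0.12 if i%3==2 else 8) for i in range(len(x0))]),xatol=.05,fatol=1e-5,maxiter=2500))
    return best
E
python3 - <<'E'
from fit import *
im=get_image("top"); off=np.array([211,181]); sh=(70,104)
M=seg(im,off,sh); print(M.sum()/S/S)
ck=lambda x,y:(np.array([x,y])+.5)/6.6-.5+[205,175]
g=lambda x,y,z:ray("top",ck(x,y),z)[:2]
ini=dict(o=(*g(180,300,44),.05),a=(*g(380,300,44),.05),b=(*g(595,310,44),.05),c=(*g(480,225,84),1.3))
sil=[s for s in silhouettes("top","bottle_c") if abs(s["at"][0]-272)<4 and abs(s["at"][1]-210)<4][0]["pixels"]
mc=cv2.resize(sil[181:251,211:315].astype(np.float32),None,fx=S,fy=S)>.5
iou=lambda a,b:1-(a&b).sum()/(a|b).sum()
rc=opt(lambda p:iou(mask(p,64,False,off,sh),mc),ini["c"]); print("c",rc.x.round(3),rc.fun)
def tot(P): 
    P=P.reshape(4,3)
    U=mask(P[0],24,True,off,sh)|mask(P[1],24,False,off,sh)|mask(P[2],24,False,off,sh)
    C=mask(P[3],64,False,off,sh)
    return iou(U|C,M)+.3*iou(C,mc)
x=np.r_[ini["o"],ini["a"],ini["b"],rc.x]
for _ in range(3): r=opt(tot,x); x=r.x
P=x.reshape(4,3); print(P.round(3),r.fun); np.save("P.npy",P)
# tray/tote from rectangles fitted to picked corners
def rect(pts,hx,hy):
    pts=np.array(pts,float); m=np.array([[hx,hy],[hx,-hy],[-hx,-hy],[-hx,hy]]); c=pts.mean(0)
    a=(pts-c); th=np.arctan2((m[:,0]*a[:,1]-m[:,1]*a[:,0]).sum(),(m*a).sum()); return c,th
T=[ray("top",p,62)[:2] for p in((407,157),(496,172),(490,233),(393,216))]; ct,tt=rect(T,79,116.5); print("tote",ct,tt)
Y=[ray("top",p,24)[:2] for p in((214,178),(319,180),(318,256),(210,251))]; cy,ty=rect(Y,99,139); print("tray",cy,ty)
big=cv2.resize(im[145:265,205:505],None,fx=2.66,fy=2.66,interpolation=cv2.INTER_CUBIC)
def line(pts,col): 
    q=(proj("top",pts)-[205,145]+.5)*2.66-.5
    cv2.polylines(big,[np.round(q).astype(int)],True,col,1)
for p,z in zip(P,(44,44,44,84)):
    Rz=R.from_euler('z',p[2]).as_matrix(); line(np.array([[42.5,20,0],[42.5,-20,0],[-42.5,-20,0],[-42.5,20,0],[-42.5,0,0],[72,0,0],[-42.5,0,0]])@Rz.T+[p[0],p[1],z],(0,255,0))
for c,th,hx,hy,z in((ct,tt,79,116.5,62),(ct,tt,75,112.5,4),(cy,ty,99,139,24)):
    Rz=R.from_euler('z',th).as_matrix(); line(np.array([[hx,hy,0],[hx,-hy,0],[-hx,-hy,0],[-hx,hy,0]])@Rz.T+[*c,z],(0,0,255))
cv2.imwrite("pics/fit1.png",big)
E
```

```text
1623.6875
c [552.259 177.042   1.265] 0.06684470976356927Traceback (most recent call last):
  File "<stdin>", line 17, in <module>
  File "fit.py", line 21, in opt
    best=minimize(f,x0,method="Nelder-Mead",options=dict(initial_simplex=np.array([x0]+[np.array(x0)+np.eye(len(x0))[i]*(0.12 if i%3==2 else 8) for i in range(len(x0))]),xatol=.05,fatol=1e-5,maxiter=2500))
    res = _minimize_neldermead(fun, x0, args, callback, bounds=bounds,
                               **options)
    fxcc = func(xcc)
    fx = function(np.copy(x), *(wrapper_args + args))
  File "<stdin>", line 13, in tot
  File "fit.py", line 13, in mask
    q=(proj("top",part@R3.T+[p[0],p[1],zc])-off+.5)*S
       ~~~~^^^^^^^^^^^^^^^^^^^^^^^^^^^^^^^^
  File "h.py", line 13, in proj
    m=camera_model(cam); K=np.array(m["mtx"]); d=m.get("distortion",m.get("dist"))
ValueError: time passes only in moves, steps and waits
```

```bash
python3 - <<'E'
s=open("h.py").read().replace("camera_model(cam)","CM[cam]").replace("def rot(o)","CM={c:camera_model(c) for c in('top','side')}\ndef rot(o)",1)
open("h.py","w").write(s)
s=open("fit.py").read().replace("(c[...,2]-c[...,0]>25)|((c.min(2)>150))","(c[...,2]-c[...,0]>-4)|((c.min(2)>150))")
open("fit.py","w").write(s)
E
cat > run.py <<'E'
from fit import *
im=get_image("top"); off=np.array([214,184]); sh=(66,101)
print("tray colour",im[190,220:225].tolist(),im[245,250:253].tolist())
M=seg(im,off,sh); print(M.sum()/S/S)
ck=lambda x,y:(np.array([x,y])+.5)/6.6-.5+[205,175]
g=lambda x,y,z:ray("top",ck(x,y),z)[:2]
ini=dict(o=(*g(180,300,44),.05),a=(*g(380,300,44),.05),b=(*g(595,310,44),.05),c=(552.3,177,1.265))
iou=lambda a,b:1-(a&b).sum()/(a|b).sum()
rc=ini["c"]; mc=mask(rc,64,False,off,sh)
def tot(P): 
    P=P.reshape(4,3)
    U=mask(P[0],24,True,off,sh)|mask(P[1],24,False,off,sh)|mask(P[2],24,False,off,sh)
    C=mask(P[3],64,False,off,sh)
    return iou(U|C,M)+.3*iou(C,mc)
x=np.r_[ini["o"],ini["a"],ini["b"],rc]
for _ in range(3): r=opt(tot,x); x=r.x
P=x.reshape(4,3); print(P.round(3),r.fun); np.save("P.npy",P)
def rect(pts,hx,hy):
    pts=np.array(pts,float); m=np.array([[hx,hy],[hx,-hy],[-hx,-hy],[-hx,hy]]); c=pts.mean(0)
    a=(pts-c); th=np.arctan2((m[:,0]*a[:,1]-m[:,1]*a[:,0]).sum(),(m*a).sum()); return c,th
T=[ray("top",p,62)[:2] for p in((407,157),(496,172),(490,233),(393,216))]; ct,tt=rect(T,79,116.5); print("tote",ct,tt)
Y=[ray("top",p,24)[:2] for p in((214,178),(319,180),(318,256),(210,251))]; cy,ty=rect(Y,99,139); print("tray",cy,ty)
big=cv2.resize(im[145:265,205:505],None,fx=2.66,fy=2.66,interpolation=cv2.INTER_CUBIC)
def line(pts,col): 
    q=(proj("top",pts)-[205,145]+.5)*2.66-.5
    cv2.polylines(big,[np.round(q).astype(int)],True,col,1)
for p,z in zip(P,(44,44,44,84)):
    Rz=R.from_euler('z',p[2]).as_matrix(); line(np.array([[42.5,20,0],[42.5,-20,0],[-42.5,-20,0],[-42.5,20,0],[-42.5,0,0],[72,0,0],[-42.5,0,0]])@Rz.T+[p[0],p[1],z],(0,255,0))
for c,th,hx,hy,z in((ct,tt,79,116.5,62),(ct,tt,75,112.5,4),(cy,ty,99,139,24)):
    Rz=R.from_euler('z',th).as_matrix(); line(np.array([[hx,hy,0],[hx,-hy,0],[-hx,-hy,0],[-hx,hy,0]])@Rz.T+[*c,z],(0,0,255))
cv2.imwrite("pics/fit1.png",big)
E
time python3 run.py
```

```text
tray colour [[126, 117, 115], [126, 117, 115], [127, 118, 115], [126, 117, 114], [127, 117, 114]] [[131, 121, 119], [131, 121, 118], [132, 123, 120]]
2453.375
[[ 5.31417e+02  2.97595e+02 -1.67000e-01]
 [ 5.34898e+02  2.19030e+02 -1.60000e-01]
 [ 5.27926e+02  1.36507e+02 -1.16000e-01]
 [ 5.52308e+02  1.76998e+02  1.26500e+00]] 0.06643331321665658
tote [ 590.70803659 -243.16155751] -0.19517185331927475
tray [546.57186249 213.58484616] -0.03522872581804989
real	0m6.538s
user	0m6.545s
sys	0m0.119s
```

View pics/fit1.png

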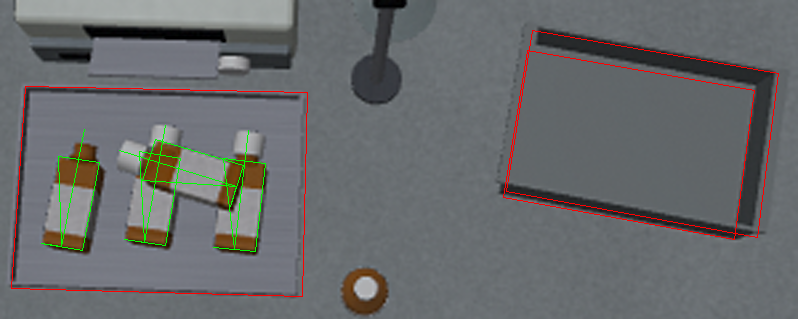

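c is the uppermost bottle (capped, on the middle and right-hand bottles), at (552,177) with yaw 1.265. The fit outlines match in the picture, and the reject is the leftmost. Now I start moving.

```bash
cat > go.py <<'E'
import sys
from h import *
o=get_obs(); p=np.array(o["ee_pos"]); M=rot(o["orientation"]); y=np.arctan2(M[1,0],M[0,0])
print("t",o["t"],"at",p.round(1),"yaw",y.round(3),"w",round(o["width"],1),"j",np.round(o["qpos"],2))
for w in sys.argv[1:]:
    t=[float(v) for v in w.split(",")]
    dy=(t[3]-y+np.pi)%(2*np.pi)-np.pi; dy=t[3]-y if abs(t[3]-y)<4 else dy
    y=t[3]; d=np.array(t[:3])-p; p=np.array(t[:3])
    X=np.array([np.cos(y),np.sin(y),0]); Z=np.array([-np.sin(y),np.cos(y),0])
    b=np.array([d@X,-d[2],d@Z]); n=int(np.ceil(np.linalg.norm(b)/32))
    print(w,"turn",round(-dy,3),"then",b.round(1),"n",n,"each",(b/max(n,1)).round(1))
E
python3 go.py 552,177,205,-.306 552,177,72,-.306
```

```text
t 1.25 at [231.1 580.7 205.5] yaw 1.192 w 87.7 j [ 1.17  0.42  1.63 -0.    1.09 -0.02]
552,177,205,-.306 turn 1.498 then [ 427.6    0.5 -288.3] n 17 each [ 25.2   0.  -17. ]
552,177,72,-.306 turn -0.0 then [  0. 133.   0.] n 5 each [ 0.  26.6  0. ]
```

{"op": "arm_command", "data": {"targets": [[0, -5, 0, 0.125], [0, -5, 0, 0.125], [0, -5, 0, 0.125], [0, -5, 0, 0.125], [0, -5, 0, 0.125], [0, -5, 0, 0.125], [0, -5, 0, 0.125], [0, -5, 0, 0.125], [0, -5, 0, 0.125], [0, -5, 0, 0.125], [0, -5, 0, 0.125], [0, -5, 0, 0.125], [28, 0, 9, 0], [28, 0, 9, 0], [28, 0, 9, 0], [28, 0, 9, 0], [28, 0, 9, 0]], "gripper": 75}}

```text
t: 2.67
ee_pos: [379.4, 581.0, 265.5]
orientation: [-1.557, 0.242, -0.242]
ft_force: [-0.4, 1.6, 0.6]
width: 65.8
```

{"op": "arm_command", "data": {"targets": [[20, 0, -24, 0], [20, 0, -24, 0], [20, 0, -24, 0], [20, 0, -24, 0], [20, 0, -24, 0], [20, 0, -24, 0], [20, 0, -24, 0], [20, 0, -24, 0], [20, 0, -24, 0], [20, 0, -24, 0], [20, 0, -24, 0], [20, 0, -24, 0], [20, 0, -24, 0], [20, 0, -24, 0], [0, 0, 0, 0], [0, 0, 0, 0]]}}

```text
t: 4.0
ee_pos: [543.5, 174.9, 265.5]
orientation: [-1.557, 0.244, -0.244]
ft_force: [0.3, -0.4, 0.1]
width: 65.8
```

```bash
python3 go.py 552,177,120,-.306 552,177,71,-.306
```

```text
t 4.0 at [543.5 174.9 265.5] yaw -0.311 w 65.8 j [0.29 0.28 1.69 0.   1.17 0.6 ]
552,177,120,-.306 turn -0.005 then [  7.4 145.5   4.6] n 5 each [ 1.5 29.1  0.9]
552,177,71,-.306 turn -0.0 then [ 0. 49.  0.] n 2 each [ 0.  24.5  0. ]
```

{"op": "arm_command", "data": {"targets": [[1.5, 29, 1, 0], [1.5, 29, 1, 0], [1.5, 29, 1, 0], [1.5, 29, 1, 0], [1.5, 29, 1, 0], [0, 15, 0, 0], [0, 15, 0, 0], [0, 12, 0, 0], [0, 7, 0, 0], [0, 0, 0, 0], [0, 0, 0, 0]]}}

```text
t: 4.92
ee_pos: [551.8, 179.0, 71.7]
orientation: [-1.557, 0.241, -0.241]
ft_force: [0.3, -0.2, 0.9]
width: 65.8
```

```bash
python3 - <<'E'
from h import *
im=get_image("side"); cv2.imwrite("pics/s1.png",cv2.resize(im[110:230,230:390],None,fx=5,fy=5,interpolation=cv2.INTER_CUBIC)); print(get_obs()["ee_pos"],get_obs()["ft_force"])
E
```

```text
[552.24353615 179.03945425  72.17352181] [ 0.11482546  0.04519677 -0.65990136]
```

View pics/s1.png

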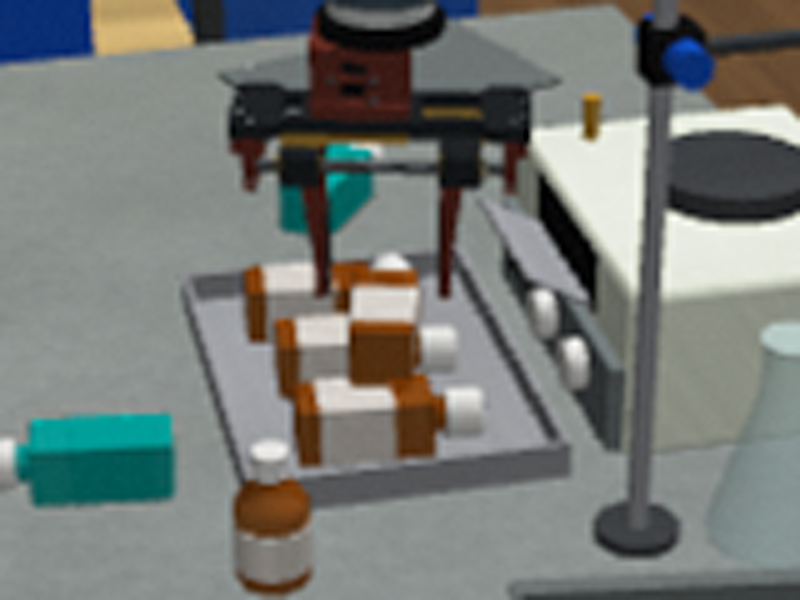

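The crop shows both fingers straddling c (about 380,320 in the crop), with free air on either side, so I close the gripper and lift.

{"op": "arm_command", "data": {"targets": [[0, 0, 0, 0], [0, 0, 0, 0], [0, 0, 0, 0], [0, 0, 0, 0], [0, 0, 0, 0], [0, 0, 0, 0], [0, 0, 0, 0], [0, 0, 0, 0]], "gripper": 0}}

```text
t: 5.63
ee_pos: [551.7, 178.5, 71.4]
orientation: [-1.557, 0.242, -0.242]
ft_force: [1.2, -0.3, 0.3]
width: 16.1
```

{"op": "arm_command", "data": {"targets": [[0, -5, 0, 0], [0, -12, 0, 0], [0, -25, 0, 0], [0, -25, 0, 0], [0, -25, 0, 0], [0, -25, 0, 0], [0, -15, 0, 0], [0, 0, 0, 0]]}}

```text
t: 6.3
ee_pos: [554.1, 179.3, 208.3]
orientation: [-1.554, 0.236, -0.247]
ft_force: [0.4, -0.3, 0.1]
width: 0.2
```

```bash
python3 go.py 470,120,205,-.306 470,-130,205,-.306 470,-130,205,-1.766; python3 - <<'E'
import numpy as np
c=np.array([592,-242]);th=-.195
X=np.array([np.cos(th),np.sin(th)]);Y=np.array([-X[1],X[0]])
for y in(65,0,-65): print(y,c-15*X+y*Y,"cap+x",c+15*X+y*Y,"cap-x")
E
```

```text
t 6.3 at [554.1 179.3 208.3] yaw -0.308 w 0.2 j [0.29 0.35 1.73 0.   1.05 0.6 ]
470,120,205,-.306 turn -0.002 then [-62.4   3.3 -81.9] n 4 each [-15.6   0.8 -20.5]
470,-130,205,-.306 turn -0.0 then [  75.3   -0.  -238.4] n 8 each [  9.4  -0.  -29.8]
470,-130,205,-1.766 turn 1.46 then [ 0. -0.  0.] n 0 each [ 0. -0.  0.]
65 [ 589.87910973 -175.32540345] cap+x [ 619.31053982 -181.1383995 ] cap-x
0 [ 577.28428496 -239.09350198] cap+x [ 606.71571504 -244.90649802] cap-x
-65 [ 564.68946018 -302.8616005 ] cap+x [ 594.12089027 -308.67459655] cap-x
```

The grasp missed: the fingers shut on nothing. I take a look.

```bash
python3 - <<'E'
from h import *
im=get_image("side"); a=cv2.resize(im[130:230,250:360],None,fx=5,fy=5,interpolation=cv2.INTER_CUBIC)
im=get_image("top"); b=cv2.resize(im[160:260,205:325],None,fx=5,fy=5,interpolation=cv2.INTER_CUBIC)
cv2.imwrite("pics/s2.png",cv2.resize(np.hstack([a,b]),None,fx=.69,fy=.69)); 
E
```

```text
(no output)
```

View pics/s2.png

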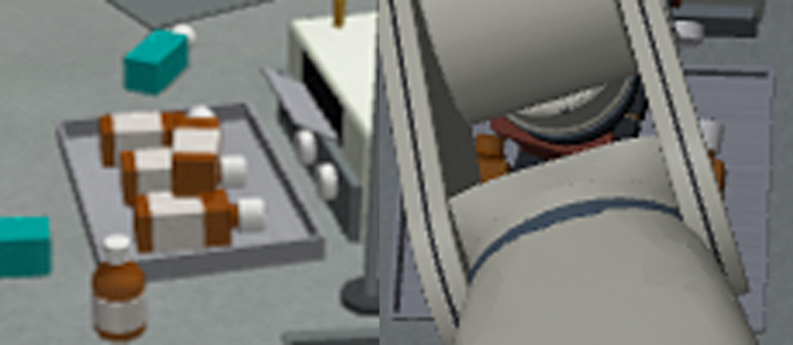

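```bash
python3 - <<'E'
from h import *
for q in((322,292),(445,297)):
    px=(230+q[0]/5,110+q[1]/5); print("tip side",px,[ray("side",px,z).round(1).tolist() for z in(55,44)])
X=np.array([np.cos(-.306),np.sin(-.306),0])
tips=[np.array([552,179,55])+s*33*X for s in(-1,1)]; print("expect",np.round(tips,1),proj("side",tips).round(1))
P=np.load("P.npy")
def crn(p,zc,op=False):
    Rz=R.from_euler('z',p[2]).as_matrix(); return np.array([[-42.5,-20,20],[-42.5,20,20],[-42.5,-20,-20],[-42.5,20,-20],[42.5,-20,20],[42.5,20,20],[60 if op else 72,0,0]])@Rz.T+[p[0],p[1],zc]
im=get_image("side");v=cv2.resize(im[140:220,250:350],None,fx=7.5,fy=7.5,interpolation=cv2.INTER_CUBIC)
for i,(p,z) in enumerate(zip(P,(24,24,24,64))):
    q=proj("side",crn(p,z,i==0)); print(i,q.round(1).tolist())
    for u in q: cv2.circle(v,tuple(int(k) for k in np.round((u-[250,140]+.5)*7.5)),4,[(0,255,0),(255,0,0),(0,0,255),(255,0,255)][i],-1)
cv2.imwrite("pics/s3.png",v)
E
```

```text
tip side (294.4, 168.4) [[528.7, 245.5, 55.0], [533.4, 266.2, 44.0]]
tip side (319.0, 169.4) [[603.4, 217.0, 55.0], [609.4, 237.3, 44.0]]
expect [[520.5 188.9  55. ]
 [583.5 169.1  55. ]] [[296.1 176.7]
 [317.2 177. ]]
0 [[279.1, 167.7], [278.6, 162.3], [279.6, 178.3], [279.1, 172.7], [304.8, 166.4], [303.7, 161.1], [309.5, 168.7]]
1 [[285.4, 178.6], [284.7, 172.7], [285.9, 189.5], [285.1, 183.5], [312.2, 177.1], [310.8, 171.3], [320.5, 179.1]]
2 [[289.5, 191.9], [288.1, 185.4], [289.9, 203.2], [288.5, 196.5], [317.5, 189.6], [315.3, 183.2], [325.8, 191.2]]
3 [[312.8, 175.5], [299.5, 175.3], [312.9, 187.0], [299.8, 186.9], [313.7, 162.8], [301.1, 162.7], [307.9, 164.2]]
```

View pics/s3.png

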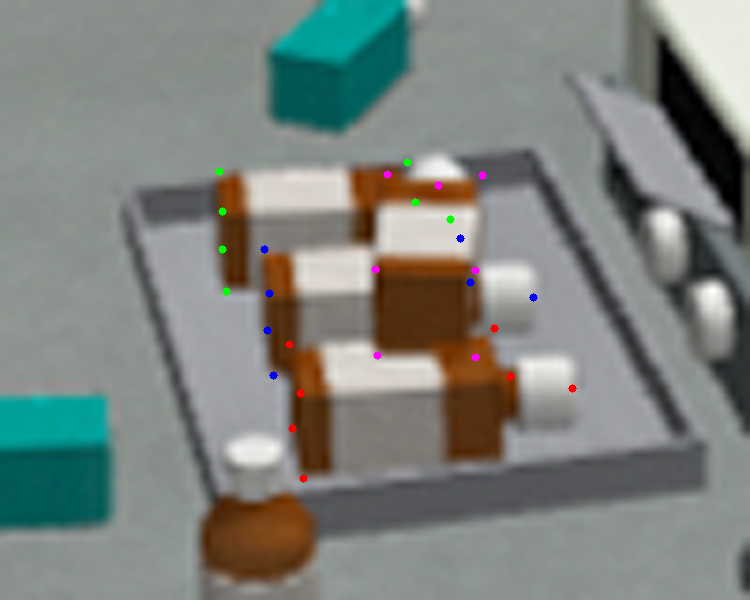

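```bash
python3 - <<'E'
from h import *
import workcell
print(tip_reach, [n for n in dir(workcell) if n[0]!='_'])
for nm,tr in (("17",17),):
  for z in (55,65,75,85): print(z,proj("side",[[520.5,188.9,z],[583.5,169.1,z]]).round(1).tolist())
E
```

```text
17.0 ['Unreachable', 'camera_model', 'close_job', 'get_image', 'get_obs', 'silhouettes', 'tip_of', 'tip_reach']
55 [[296.1, 176.7], [317.2, 177.0]]
65 [[296.0, 173.9], [317.2, 174.2]]
75 [[296.0, 171.1], [317.2, 171.4]]
85 [[295.9, 168.2], [317.2, 168.5]]
```

```bash
cat > tips.py <<'E'
from h import *
def tips(im,pred):
    # bottom-most finger pixel near each predicted column: dark, reddish
    out=[]
    f=im.astype(int); m=(f[...,2]<130)&(f[...,2]-f[...,0]>18)&(f.max(2)<140)
    for u,v in pred:
        w=m[int(v)-60:int(v)+25,int(u)-5:int(u)+6]; r=np.where(w.any(1))[0]
        out.append([int(r.max()+int(v)-60) if len(r) else None])
    return out
o=get_obs();M=rot(o["orientation"]);p=np.array(o["ee_pos"]);w=o["width"]/2+3
pts=[p+M@np.array([s*w,17,0]) for s in(-1,1)]
pr=proj("side",pts);im=get_image("side");print("w",o["width"],"z",p[2],"pred",pr.round(1).tolist(),"found row",tips(im,pr))
t2=proj("side",[q+[0,0,30] for q in pts]);print("if 30 higher",t2.round(1).tolist())
cv2.imwrite(f"pics/tip{o['t']:.1f}.png",cv2.resize(im[int(pr[0,1])-50:int(pr[0,1])+30,int(pr[0,0])-50:int(pr[0,0])+50],None,fx=6,fy=6,interpolation=cv2.INTER_CUBIC))
E
python3 tips.py
```

```text
w 0.3095750454361211 z 203.16304743174877 pred [[304.9, 138.3], [307.1, 138.3]] found row [[162], [162]]
if 30 higher [[304.8, 128.9], [307.0, 129.0]]
```

{"op": "arm_command", "data": {"targets": [[0, 0, 0, 0], [0, 0, 0, 0], [0, 0, 0, 0], [0, 0, 0, 0], [0, 0, 0, 0], [0, 0, 0, 0], [0, 0, 0, 0], [0, 0, 0, 0]], "gripper": 75}}

```text
t: 7.17
ee_pos: [551.8, 178.5, 203.5]
orientation: [-1.557, 0.242, -0.242]
ft_force: [1.4, -0.3, 0.3]
width: 50.4
```

```bash
python3 tips.py; cd pics; python3 -c "
import cv2,glob,numpy as np
f=sorted(glob.glob('tip*.png'));print(f);cv2.imwrite('tt.png',cv2.resize(np.hstack([cv2.imread(x) for x in f[-2:]]),None,fx=.66,fy=.66))"
```

```text
w 50.39928300039094 z 203.48603707443198 pred [[296.7, 138.1], [315.6, 138.3]] found row [[162], [129]]
if 30 higher [[296.5, 128.7], [315.6, 128.9]]
['tip6.5.png', 'tip7.2.png']
```

View pics/tt.png

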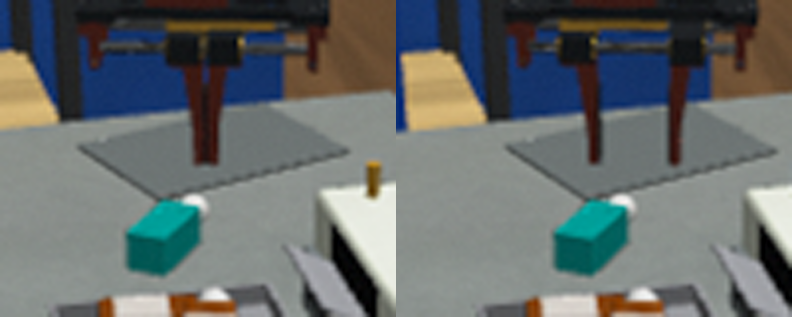

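The tips show up in the side view about 30 mm (9 px) higher than the reported TCP and stated tip reach predict, both open and shut. The finger length relative to the body is right, so the reported TCP sits about 30 mm too low along the tool. I'll target true heights by commanding 30 mm lower, and descend carefully.

{"op": "arm_command", "data": {"targets": [[0, 26, 0, 0], [0, 26, 0, 0], [0, 26, 0, 0], [0, 26, 0, 0], [0, 20, 0, 0], [0, 8, 0, 0], [0, 0, 0, 0]], "gripper": 75}}

```text
t: 7.8
ee_pos: [550.4, 178.2, 69.6]
orientation: [-1.559, 0.244, -0.239]
ft_force: [0.1, -0.2, -0.1]
width: 66.2
```

{"op": "arm_command", "data": {"targets": [[0, 6, 0, 0], [0, 6, 0, 0], [0, 5, 0, 0], [0, 0, 0, 0], [0, 0, 0, 0]]}}

```text
t: 8.22
ee_pos: [551.9, 178.6, 54.7]
orientation: [-1.557, 0.242, -0.242]
ft_force: [-0.7, 0.8, -0.5]
width: 65.8
```

{"op": "arm_command", "data": {"targets": [[0, 6, 0, 0], [0, 5, 0, 0], [0, 0, 0, 0], [0, 0, 0, 0]]}}

```text
t: 8.55
ee_pos: [551.5, 178.5, 43.1]
orientation: [-1.558, 0.242, -0.241]
ft_force: [-0.4, -0.0, 0.5]
width: 66.0
```

{"op": "arm_command", "data": {"targets": [[0, 0, 0, 0], [0, 0, 0, 0], [0, 0, 0, 0], [0, 0, 0, 0], [0, 0, 0, 0], [0, 0, 0, 0], [0, 0, 0, 0], [0, 0, 0, 0]], "gripper": 0}}

```text
t: 9.22
ee_pos: [551.9, 178.6, 43.6]
orientation: [-1.557, 0.242, -0.242]
ft_force: [-0.2, -0.2, 1.3]
width: 39.7
```

{"op": "arm_command", "data": {"targets": [[0, -4, 0, 0], [0, -10, 0, 0], [0, -20, 0, 0], [0, -25, 0, 0], [0, -25, 0, 0], [0, -20, 0, 0], [0, -6, 0, 0], [-15, 0, -20, 0], [-15, 0, -20, 0], [-15, 0, -20, 0], [-15, 0, -20, 0]]}}

```text
t: 10.13
ee_pos: [468.8, 119.9, 153.1]
orientation: [-1.558, 0.242, -0.241]
ft_force: [0.4, 0.1, -1.6]
width: 39.7
```

{"op": "arm_command", "data": {"targets": [[9, 0, -30, 0], [9, 0, -30, 0], [9, 0, -30, 0], [9, 0, -30, 0], [9, 0, -30, 0], [9, 0, -30, 0], [9, 0, -30, 0], [9, 0, -30, 0], [0, 0, 0, 0.12], [0, 0, 0, 0.12], [0, 0, 0, 0.12], [0, 0, 0, 0.12], [0, 0, 0, 0.12], [0, 0, 0, 0.12], [0, 0, 0, 0.12], [0, 0, 0, 0.12], [0, 0, 0, 0.12], [0, 0, 0, 0.12], [0, 0, 0, 0.12], [0, 0, 0, 0.12]]}}

```text
t: 11.8
ee_pos: [465.7, -129.9, 153.1]
orientation: [-1.117, 1.344, -1.342]
ft_force: [-1.1, -0.5, -2.1]
width: 39.5
```

```bash
python3 go.py 565,-303,150,-1.766 565,-303,60,-1.766
```

```text
t 11.8 at [ 465.7 -129.9  153.1] yaw -1.754 w 39.5 j [-0.3   0.29  1.98  0.    0.87  1.46]
565,-303,150,-1.766 turn 0.012 then [150.6   3.1 131. ] n 7 each [21.5  0.4 18.7]
565,-303,60,-1.766 turn -0.0 then [ 0. 90.  0.] n 3 each [ 0. 30.  0.]
```

{"op": "arm_command", "data": {"targets": [[21.5, 0.5, 18.7, 0.012], [21.5, 0.5, 18.7, 0], [21.5, 0.5, 18.7, 0], [21.5, 0.5, 18.7, 0], [21.5, 0.5, 18.7, 0], [21.5, 0.5, 18.7, 0], [21.5, 0.5, 18.7, 0], [0, 20, 0, 0], [0, 25, 0, 0], [0, 25, 0, 0], [0, 15, 0, 0], [0, 0, 0, 0], [0, 0, 0, 0]]}}

```text
t: 12.88
ee_pos: [565.9, -301.8, 63.9]
orientation: [-1.115, 1.35, -1.345]
ft_force: [-0.4, -0.2, -1.5]
width: 39.6
```

```bash
python3 go.py 565,-303,12,-1.766; python3 - <<'E'
from h import *
im=get_image("side"); cv2.imwrite("pics/t1.png",cv2.resize(im[180:320,310:440],None,fx=4.2,fy=4.2,interpolation=cv2.INTER_CUBIC))
E
```

```text
t 12.8833 at [ 565.9 -301.8   63.9] yaw -1.76 w 39.6 j [-0.51  0.62  1.67  0.    0.85  1.25]
565,-303,12,-1.766 turn 0.006 then [ 1.4 51.9 -0.6] n 2 each [ 0.7 25.9 -0.3]
```

View pics/t1.png

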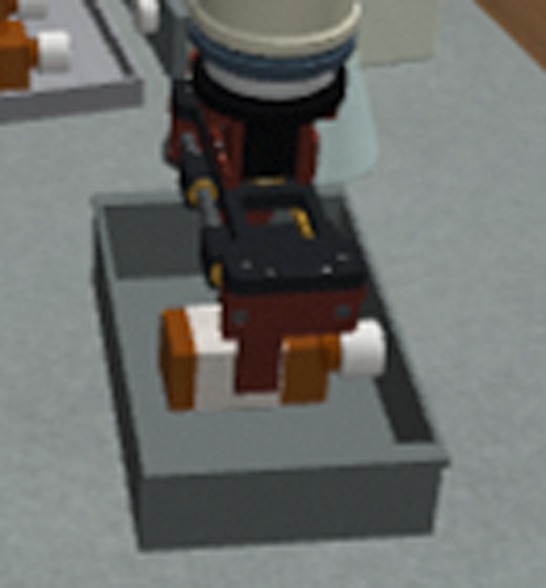

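The bottle hangs level over the near slot of the tote (about 270,355), clear of the walls. I lower it.

{"op": "arm_command", "data": {"targets": [[0.7, 20, -2, 0], [0.7, 18, -1, 0], [0, 10, 0, 0], [0, 6, 0, 0], [0, 2, 0, 0], [0, 0, 0, 0], [0, 0, 0, 0]]}}

```text
t: 13.52
ee_pos: [564.3, -303.4, 9.9]
orientation: [-1.113, 1.346, -1.348]
ft_force: [-0.2, 0.2, -2.2]
width: 39.8
```

{"op": "arm_command", "data": {"targets": [[0, 1.5, 0, 0], [0, 1, 0, 0], [0, 0, 0, 0], [0, 0, 0, 0]]}}

```text
t: 13.85
ee_pos: [563.6, -303.2, 6.7]
orientation: [-1.114, 1.347, -1.347]
ft_force: [-0.1, 0.0, -0.9]
width: 39.8
```

Still held clear of the floor (expected contact near z 3.5); I lower in small steps.

{"op": "arm_command", "data": {"targets": [[0, 1, 0, 0], [0, 1, 0, 0], [0, 0, 0, 0], [0, 0, 0, 0]]}}

```text
t: 14.18
ee_pos: [563.5, -303.0, 4.3]
orientation: [-1.114, 1.347, -1.347]
ft_force: [-0.2, 0.2, -1.8]
width: 39.9
```

{"op": "arm_command", "data": {"targets": [[0, 1, 0, 0], [0, 0.5, 0, 0], [0, 0, 0, 0], [0, 0, 0, 0]]}}

```text
t: 14.52
ee_pos: [563.7, -303.2, 3.6]
orientation: [-1.114, 1.347, -1.347]
ft_force: [-1.8, 1.5, 5.2]
width: 39.7
```

{"op": "arm_command", "data": {"targets": [[0, 0, 0, 0], [0, 0, 0, 0], [0, 0, 0, 0], [0, 0, 0, 0], [0, -4, 0, 0], [0, -12, 0, 0], [0, -25, 0, 0], [0, -30, 0, 0], [0, -30, 0, 0], [0, -30, 0, 0], [0, -15, 0, 0], [0, 0, 0, 0]], "gripper": 60}}

```text
t: 15.52
ee_pos: [566.1, -304.5, 154.5]
orientation: [-1.111, 1.34, -1.353]
ft_force: [-0.2, -0.6, -0.1]
width: 52.4
```

```bash
python3 go.py 470,-130,150,-1.766 470,80,150,-1.766 528,136,150,-1.687; python3 - <<'E'
from h import *
im=get_image("side"); cv2.imwrite("pics/t2.png",cv2.resize(im[140:320,270:440],None,fx=3.3,fy=3.3,interpolation=cv2.INTER_CUBIC))
E
```

```text
t 15.5167 at [ 566.1 -304.5  154.5] yaw -1.76 w 52.4 j [-0.51  0.5   1.63 -0.    1.    1.25]
470,-130,150,-1.766 turn 0.006 then [-152.6    4.5 -128.1] n 7 each [-21.8   0.6 -18.3]
470,80,150,-1.766 turn -0.0 then [-206.    -0.   -40.7] n 7 each [-29.4  -0.   -5.8]
528,136,150,-1.687 turn -0.079 then [-62.3  -0.   51.1] n 3 each [-20.8  -0.   17. ]
```

{"op": "arm_command", "data": {"targets": [[-21.8, 0, -18.3, 0], [-21.8, 0, -18.3, 0], [-21.8, 0, -18.3, 0], [-21.8, 0, -18.3, 0], [-21.8, 0, -18.3, 0], [-21.8, 0, -18.3, 0], [-21.8, 0, -18.3, 0], [-29.4, 0, -5.8, 0], [-29.4, 0, -5.8, 0], [-29.4, 0, -5.8, 0], [-29.4, 0, -5.8, 0], [-29.4, 0, -5.8, 0], [-29.4, 0, -5.8, 0], [-29.4, 0, -5.8, -0.075], [-20.8, 0, 17, 0], [-20.8, 0, 17, 0], [-20.8, 0, 17, 0], [0, 0, 0, 0], [0, 0, 0, 0]], "gripper": 75}}

```text
t: 17.15
ee_pos: [522.5, 137.3, 147.6]
orientation: [-1.156, 1.293, -1.291]
ft_force: [-0.1, -0.4, -0.3]
width: 65.9
```

```bash
python3 go.py 526,136,0,-1.687; python3 - <<'E'
from h import *
# tote check by networks + tray state from side
for s in silhouettes("side","bottle_a"): print(round(s["conf"],2),np.round(s["at"]))
P=np.load("P.npy"); print(proj("side",[[p[0],p[1],44] for p in P[1:3]]).round(), proj("side",[[564,-303,44]]).round())
E
```

```text
t 17.15 at [522.5 137.3 147.6] yaw -1.683 w 65.9 j [ 0.24  0.38  1.86 -0.    0.91  1.92]
526,136,0,-1.687 turn 0.004 then [  0.9 147.6   3.6] n 5 each [ 0.2 29.5  0.7]
0.96 [366. 282.]
0.93 [299. 179.]
0.92 [244. 204.]
0.76 [293. 147.]
0.74 [306. 194.]
0.34 [337. 172.]
[[298. 175.]
 [303. 187.]] [[367. 278.]]
```

View pics/t2.png

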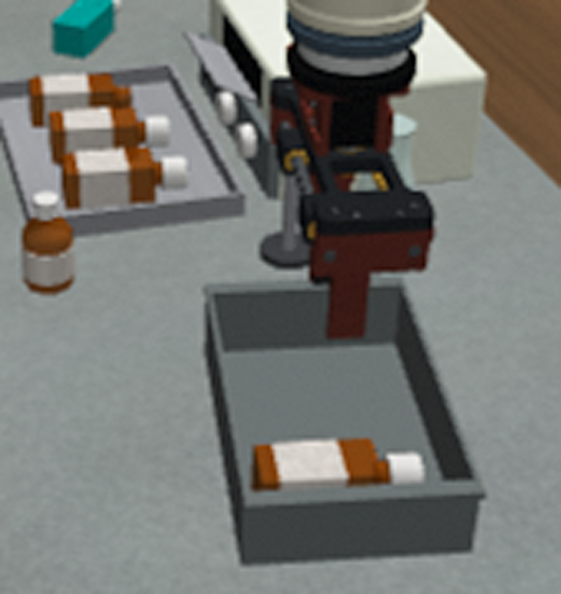

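c lies flat in the tote (crop about 335,465). Both capped bottles and the bare-necked reject are unchanged in the tray. Next I grasp the right-hand bottle.

{"op": "arm_command", "data": {"targets": [[0, 29, 1, 0], [0, 29, 1, 0], [0, 29, 1, 0], [0, 25, 0, 0], [0, 15, 0, 0], [0, 10, 0, 0], [0, 6, 0, 0], [0, 3, 0, 0], [0, 0, 0, 0], [0, 0, 0, 0]]}}

```text
t: 18.03
ee_pos: [526.5, 136.4, 3.7]
orientation: [-1.152, 1.292, -1.293]
ft_force: [1.3, -1.1, 0.9]
width: 65.4
```

{"op": "arm_command", "data": {"targets": [[0, 0, 0, 0], [0, 0, 0, 0], [0, 0, 0, 0], [0, 0, 0, 0], [0, 0, 0, 0], [0, 0, 0, 0], [0, 0, 0, 0], [0, 0, 0, 0]], "gripper": 0}}

```text
t: 18.7
ee_pos: [526.2, 136.6, 3.3]
orientation: [-1.153, 1.293, -1.293]
ft_force: [0.2, -0.2, 6.4]
width: 39.9
```

{"op": "arm_command", "data": {"targets": [[0, -4, 0, 0], [0, -10, 0, 0], [0, -25, 0, 0], [0, -30, 0, 0], [0, -30, 0, 0], [0, -30, 0, 0], [0, -20, 0, 0], [20.8, 0, -16.5, 0], [20.8, 0, -16.5, 0], [20.8, 0, -16.5, 0.08], [29.4, 0, 5.8, 0], [29.4, 0, 5.8, 0], [29.4, 0, 5.8, 0], [29.4, 0, 5.8, 0], [29.4, 0, 5.8, 0], [29.4, 0, 5.8, 0], [29.4, 0, 5.8, 0]]}}

```text
t: 20.12
ee_pos: [469.4, -131.0, 152.6]
orientation: [-1.111, 1.351, -1.351]
ft_force: [-0.2, -0.2, -0.9]
width: 39.7
```

{"op": "arm_command", "data": {"targets": [[17.2, 0, 25.2, 0], [17.2, 0, 25.2, 0], [17.2, 0, 25.2, 0], [17.2, 0, 25.2, 0], [17.2, 0, 25.2, 0], [0, 0, 0, 0], [0, 0, 0, 0]]}}

```text
t: 20.7
ee_pos: [577.1, -239.2, 151.9]
orientation: [-1.11, 1.352, -1.352]
ft_force: [-0.3, 1.1, -1.9]
width: 39.9
```

```bash
python3 go.py 576,-239,10,-1.766
```

```text
t 20.7 at [ 577.1 -239.2  151.9] yaw -1.766 w 39.9 j [-0.41  0.49  1.67  0.    0.99  1.35]
576,-239,10,-1.766 turn -0.0 then [  0.  141.9  -1.1] n 5 each [ 0.  28.4 -0.2]
```

{"op": "arm_command", "data": {"targets": [[0, 28, 0, 0], [0, 28, 0, 0], [0, 28, 0, 0], [0, 25, 0, 0], [0, 16, 0, 0], [0, 10, 0, 0], [0, 6, 0, 0], [0, 3, 0, 0], [0, 0, 0, 0], [0, 0, 0, 0]]}}

```text
t: 21.53
ee_pos: [577.5, -238.5, 9.0]
orientation: [-1.11, 1.349, -1.352]
ft_force: [1.0, 0.3, -1.9]
width: 39.8
```

{"op": "arm_command", "data": {"targets": [[0, 1.5, 0, 0], [0, 1, 0, 0], [0, 0, 0, 0], [0, 0, 0, 0]]}}

```text
t: 21.87
ee_pos: [577.0, -238.5, 5.8]
orientation: [-1.111, 1.35, -1.351]
ft_force: [0.4, 0.2, -2.2]
width: 39.8
```

{"op": "arm_command", "data": {"targets": [[0, 1, 0, 0], [0, 0.8, 0, 0], [0, 0, 0, 0], [0, 0, 0, 0]]}}

```text
t: 22.2
ee_pos: [576.8, -238.3, 3.6]
orientation: [-1.111, 1.351, -1.351]
ft_force: [0.3, 0.1, -2.2]
width: 39.4
```

{"op": "arm_command", "data": {"targets": [[0, 0.7, 0, 0], [0, 0, 0, 0], [0, 0, 0, 0]]}}

```text
t: 22.45
ee_pos: [576.9, -238.4, 3.4]
orientation: [-1.111, 1.351, -1.351]
ft_force: [-1.3, 0.5, 4.5]
width: 39.8
```

{"op": "arm_command", "data": {"targets": [[0, 0, 0, 0], [0, 0, 0, 0], [0, 0, 0, 0], [0, 0, 0, 0], [0, -4, 0, 0], [0, -12, 0, 0], [0, -25, 0, 0], [0, -30, 0, 0], [0, -30, 0, 0], [0, -30, 0, 0], [0, -18, 0, 0], [-17.2, 0, -25.2, 0], [-17.2, 0, -25.2, 0], [-17.2, 0, -25.2, 0], [-17.2, 0, -25.2, 0], [-17.2, 0, -25.2, 0]], "gripper": 60}}

```text
t: 23.78
ee_pos: [468.9, -128.9, 153.0]
orientation: [-1.11, 1.35, -1.352]
ft_force: [0.4, 0.1, 1.0]
width: 52.6
```

{"op": "arm_command", "data": {"targets": [[-29.4, 0, -5.8, 0], [-29.4, 0, -5.8, 0], [-29.4, 0, -5.8, 0], [-29.4, 0, -5.8, 0], [-29.4, 0, -5.8, 0], [-29.4, 0, -5.8, 0], [-29.4, 0, -5.8, -0.035], [-29.4, 0, 8, 0], [-29.4, 0, 8, 0], [-29.4, 0, 8, 0], [-29.4, 0, 8, 0], [-29.4, 0, 8, 0], [0, 0, 0, 0], [0, 0, 0, 0]], "gripper": 70}}

```text
t: 24.95
ee_pos: [532.8, 220.0, 152.7]
orientation: [-1.13, 1.323, -1.324]
ft_force: [0.4, -0.1, -0.3]
width: 61.2
```

```bash
python3 go.py 533,219,3,-1.731; python3 - <<'E'
from h import *
im=get_image("side"); a=cv2.resize(im[140:320,270:440],None,fx=3.3,fy=3.3,interpolation=cv2.INTER_CUBIC); cv2.imwrite("pics/t3.png",a)
for s in silhouettes("side","bottle_a"): print(round(s["conf"],2),np.round(s["at"]))
E
```

```text
t 24.95 at [532.8 220.  152.7] yaw -1.728 w 61.2 j [ 0.37  0.42  1.78 -0.    0.94  2.1 ]
533,219,3,-1.731 turn 0.003 then [  1.  149.7   0.4] n 5 each [ 0.2 29.9  0.1]
0.82 [366. 282.]
0.82 [246. 202.]
0.73 [364. 266.]
0.62 [293. 148.]
0.6 [302. 183.]
```

View pics/t3.png

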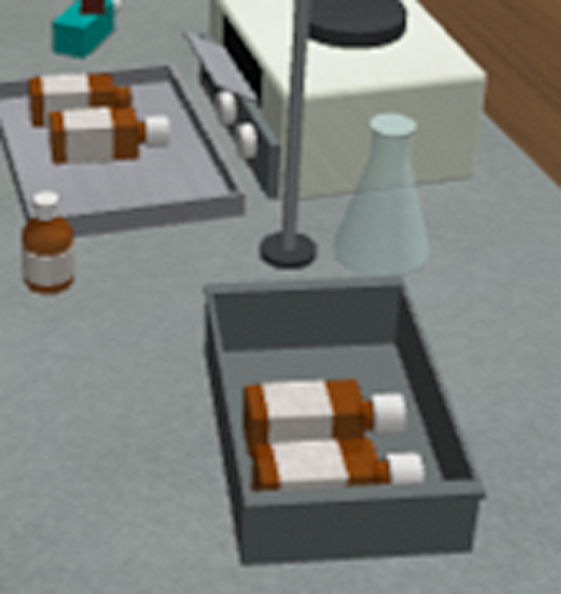

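Both placed bottles lie flat, side by side. The last capped bottle is the near one in the tray (crop 105,135), with its white cap visible. I descend on it.

{"op": "arm_command", "data": {"targets": [[0.5, 29, 0, 0], [0.5, 29, 0, 0], [0, 29, 0, 0], [0, 25, 0, 0], [0, 16, 0, 0], [0, 11, 0, 0], [0, 7, 0, 0], [0, 3, 0, 0], [0, 0, 0, 0], [0, 0, 0, 0]]}}

```text
t: 25.88
ee_pos: [533.0, 217.9, 3.9]
orientation: [-1.128, 1.325, -1.326]
ft_force: [0.0, -0.1, 0.6]
width: 61.5
```

{"op": "arm_command", "data": {"targets": [[0, 0, 0, 0], [0, 0, 0, 0], [0, 0, 0, 0], [0, 0, 0, 0], [0, 0, 0, 0], [0, 0, 0, 0], [0, 0, 0, 0], [0, 0, 0, 0]], "gripper": 0}}

```text
t: 26.55
ee_pos: [532.8, 218.2, 3.6]
orientation: [-1.129, 1.325, -1.325]
ft_force: [-1.2, 0.6, 6.2]
width: 39.8
```

{"op": "arm_command", "data": {"targets": [[0, -4, 0, 0], [0, -10, 0, 0], [0, -25, 0, 0], [0, -30, 0, 0], [0, -30, 0, 0], [0, -30, 0, 0], [0, -20, 0, 0], [29.4, 0, -8, 0], [29.4, 0, -8, 0], [29.4, 0, -8, 0], [29.4, 0, -8, 0], [29.4, 0, -8, 0.035]]}}

```text
t: 27.55
ee_pos: [468.4, 78.0, 152.5]
orientation: [-1.112, 1.35, -1.35]
ft_force: [0.7, -0.5, -1.8]
width: 39.9
```

{"op": "arm_command", "data": {"targets": [[29.4, 0, 5.8, 0], [29.4, 0, 5.8, 0], [29.4, 0, 5.8, 0], [29.4, 0, 5.8, 0], [29.4, 0, 5.8, 0], [29.4, 0, 5.8, 0], [29.4, 0, 5.8, 0], [4.2, 0, 25.3, 0], [4.2, 0, 25.3, 0], [4.2, 0, 25.3, 0], [4.2, 0, 25.3, 0], [4.2, 0, 25.3, 0], [0, 0, 0, 0], [0, 0, 0, 0]]}}

```text
t: 28.72
ee_pos: [590.0, -175.9, 151.9]
orientation: [-1.111, 1.351, -1.351]
ft_force: [-0.4, 0.5, -1.5]
width: 39.6
```

```bash
python3 go.py 590,-175,10,-1.766
```

```text
t 28.7167 at [ 590.  -175.9  151.9] yaw -1.765 w 39.6 j [-0.31  0.47  1.69 -0.    0.98  1.46]
590,-175,10,-1.766 turn 0.001 then [-9.000e-01  1.419e+02 -1.000e-01] n 5 each [-0.2 28.4 -0. ]
```

{"op": "arm_command", "data": {"targets": [[0, 28, 0, 0], [0, 28, 0, 0], [0, 28, 0, 0], [0, 25, 0, 0], [0, 16, 0, 0], [0, 10, 0, 0], [0, 6, 0, 0], [0, 3, 0, 0], [0, 1.5, 0, 0], [0, 1, 0, 0], [0, 0, 0, 0], [0, 0, 0, 0]]}}

```text
t: 29.72
ee_pos: [590.3, -175.8, 6.3]
orientation: [-1.11, 1.35, -1.352]
ft_force: [-0.6, -0.3, -2.0]
width: 39.8
```

{"op": "arm_command", "data": {"targets": [[0, 1, 0, 0], [0, 0.8, 0, 0], [0, 0, 0, 0], [0, 0, 0, 0]]}}

```text
t: 30.05
ee_pos: [589.7, -175.6, 3.7]
orientation: [-1.111, 1.351, -1.351]
ft_force: [-0.2, -0.5, -1.4]
width: 39.9
```

{"op": "arm_command", "data": {"targets": [[0, 0.6, 0, 0], [0, 0, 0, 0], [0, 0, 0, 0]]}}

```text
t: 30.3
ee_pos: [589.8, -175.7, 3.6]
orientation: [-1.111, 1.351, -1.351]
ft_force: [-2.7, 1.2, 6.5]
width: 39.7
```

Contact; I release, rise and move clear of the camera's view of the tote.

{"op": "arm_command", "data": {"targets": [[0, 0, 0, 0], [0, 0, 0, 0], [0, 0, 0, 0], [0, 0, 0, 0], [0, -4, 0, 0], [0, -12, 0, 0], [0, -25, 0, 0], [0, -30, 0, 0], [0, -30, 0, 0], [0, -30, 0, 0], [0, -18, 0, 0], [-4.2, 0, -25.3, 0], [-4.2, 0, -25.3, 0], [-4.2, 0, -25.3, 0], [-4.2, 0, -25.3, 0], [-4.2, 0, -25.3, 0], [0, 0, 0, 0], [0, 0, 0, 0]], "gripper": 60}}

```text
t: 31.8
ee_pos: [469.3, -130.5, 153.2]
orientation: [-1.11, 1.35, -1.351]
ft_force: [-0.1, -0.7, -0.3]
width: 52.4
```

```bash
python3 - <<'E'
from h import *
im=get_image("side"); b=get_image("top")
a=cv2.resize(im[140:320,255:445],None,fx=2.8,fy=2.8,interpolation=cv2.INTER_CUBIC)
cv2.imwrite("pics/end.png",a); cv2.imwrite("pics/endtop.png",b)
for s in silhouettes("side","bottle_a"): print(round(s["conf"],2),np.round(s["at"]))
for n in("vial","flask"): print(n,[(round(s["conf"],2),np.round(s["at"])) for s in silhouettes("side",n)])
o=get_obs();print(o["t"],o["width"],o["ee_pos"],o["ft_force"])
E
```

```text
0.88 [368. 279.]
0.78 [362. 248.]
0.76 [366. 264.]
0.63 [248. 205.]
0.55 [290. 149.]
vial [(0.72, array([282., 216.]))]
flask [(0.56, array([385., 207.]))]
32.05 52.81919846030928 [ 470.847838   -131.04338975  152.34397694] [ 0.28527808 -0.53487025  0.04610838]
```

View pics/end.png

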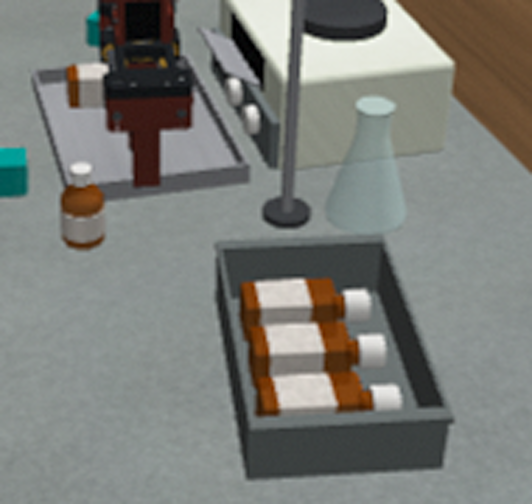

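The three capped bottles lie flat side by side in the tote. The reject is still in the tray, the vial and flask stand where they were, and the arm is clear. I hand in.

```bash
python3 -c "
from workcell import close_job
print(close_job())"
```

```text
the job is handed in; nothing more can be done
None
```

The three capped bottles (bottle_c, then the right-hand and middle ones) are in the tote. They lie flat and side by side, about 65 mm apart. Each was lowered until it touched the floor, at 5–7 N, before the gripper opened.

**Last checks:**
- **Bottles and bystanders:** the final side view showed all three bottles flat on the tote floor with none on top of another, and the vial and flask standing where they began. The uncapped bottle was still lying in the tray, partly hidden behind the gripper. I looked only at the side view; the final top picture was saved but not viewed.
- **Arm and time:** the arm was clear with no load on it, and the job was handed in at about 32 s of the 67 s allowed.

**What disagreed:** my first grasp of bottle_c closed on nothing. The camera put the fingertips about 30 mm higher than the reported TCP and the stated tip reach imply. I commanded every height 30 mm lower from then on, and each grasp after that held.

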